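# Bed the copper vase in the engraver's cradle

## Task

The wooden mandrel left over from the last job is lying in the engraving cradle: put it in the tool tray first. Then take the slender copper vase from among the vessels on the rubber pad and lay it on its side in the cradle, belly in the wide V and neck in the narrow fork, resting level in both. The vase is thin copper, so hold it lightly and set it down softly, and leave the other vessels, the tin and the hand tools as they are.

Things in the scene. Friction and masses are not known exactly. Their poses are not given: they have to be found in the camera images.
- vase: Slender copper vase, loose, upright on the pad, 0.25 to 0.4 kg, the tallest vessel there. Origin: centre of its underside; z runs up its axis. Belly 52 mm in diameter from 4 to 86 mm above the foot, shoulder tapering to 24 mm at 102 mm, neck 24 mm to 130 mm, lip 29 mm at 136 mm (total height). Thin: grip it with 25 N at most; a knock of more than 40 N dents it.
- vase_mouth (a point): Centre of the vase's mouth, 136 mm above its origin on its axis.
- cradle: Fixed wooden cradle. Origin: centre of the underside of its base board (100 mm along x, 165 along y, 12 thick), on the table. Its y axis is the long axis and points to the end where the neck belongs. Two 90-degree V supports open at the top, symmetric about x = 0; the space between them (y -37 to +45 mm) is free down to the base board. Centred, the vase's foot is at y = -70, its mouth at +66 mm.
- cradle_belly (a point): In the wide belly V, on the line where the axis of the lying vase runs: 62 mm above the table, 48 mm towards the cradle's -y end. This V is 22 mm thick along y, 72 mm wide overall, its top 54 mm above the table.
- cradle_neck (a point): In the narrow neck fork, on the same line: 62 mm above the table, 50 mm towards the cradle's +y end. This V is 10 mm thick along y, 48 mm wide overall, its top 62 mm above the table.
- mandrel: Loose wooden mandrel, 0.15 kg, lying in the cradle at the start along the cradle's axis, about 59 mm above the table. Origin: on its axis at mid-length; y is its long axis. Total length 136 mm: eight-sided thick part 48 mm across flats from y = -68 to +16 mm, then a round spigot 20 mm across to y = +68 mm.
- tray: Fixed open wooden tool tray, outside 150 mm along x, 195 mm along y, 28 mm high, walls and floor 5 mm thick. Origin: centre of its underside, on the table.
- pad: Fixed black rubber pad 250 x 250 x 4 mm on the table, on which vase, pots and beaker stand. Origin: centre of its underside.
- pot_wide: Squat round copper pot, 80 mm across at most, 68 mm high, loose, on the pad. Bystander. Origin: centre of its underside.
- pot_small: Round copper pot, 66 mm across at most, 78 mm high, loose, on the pad. Bystander. Origin: centre of its underside.
- beaker: Open copper beaker, 62 mm across the rim, 92 mm high, loose, on the pad. Bystander. Origin: centre of its underside.
- tin: Closed steel tin, 48 mm in diameter, 42 mm high, loose, on the table beside the cradle. Bystander. Origin: centre of its underside.
- hammer: Hammer, 240 mm long, lying along its x axis beyond cradle and tray. Bystander.
- brush: Hand brush, 180 mm long, lying along its x axis on the table. Bystander.

How it is judged:
By the outcome, as a careful person would: the job done as asked, in the order asked, and still so for the second after the job is handed in, with the robot touching nothing.
It also fails if it takes over 61 s, if anything falls off the work surface, if the arm or the gripper's body presses on something with over 40 N, if the wrist force passes 120 N, or if a joint passes its speed limit or range.

## Robot

A 6-joint arm with a two-finger parallel gripper is mounted at the origin on the work surface. World frame = base frame: x ahead of the robot, y to its left, z up, the work surface at z = 0. Lengths are in m, angles in rad, forces in N, time in s.
With the tool pointing down it reaches from about 0.375 to 0.9 m from the base axis. Payload 3.1 kg.
Tool frame: the origin (TCP) lies at the very end of the fingers, on their centre line; the grasp point (between the pads) lies 19 mm behind it (manip.pinch_z is the distance from the TCP to the grasp point, in m); z points along the fingers, y is the direction in which the jaws open and shut (so a half turn about z gives the same grasp; the last joint's range is limited). The gripper opens to 85 mm and grips with 20 to 120 N. Pads are 22 mm wide; open, the fingers measure 114 mm over their backs; the gripper's body (76 mm by 85 mm) begins 54 mm behind the grasp point. The pads swing forward as they close: fully open they stand 13 mm farther back than shut.
Start: joints at [1.026, 0.527, 1.433, -0, 1.181, -0.178], TCP at [0.224, 0.584, 0.231] pointing down, gripper open.
Joint ranges: [-3.08, 3.08], [-0.75, 2.2], [0.22, 2.44], [-1.43, 4.57], [0, 2.65], [-2.85, 2.85]. Speed limits (rad/s): [2.79, 2.79, 3.14, 3.14, 3.14, 3.14].

## Interface

Orientations are given as a unit quaternion [x, y, z, w].
In Python, from station import manip gives the robot as it stands.
- The arm moves only by the tool drive_tool, never from a script. Its argument "increments" is a list of rows, each a list of 7 numbers: the closure in counts, from 0 (fully open) to 255 (shut), then the shift along the tool's x, y, z in cm, then the turn, a rotation vector about the tool's x, y, z in rad. A call has 1 to 20 rows; each row is the pose to reach, as a shift and turn from the pose commanded when the call began, along the tool's axes at that moment; what a row does not reach only later rows make up. A row lasts 1/10 s, in which the tool goes at most 50 mm and 8.59 degrees, less where a joint would pass 70% of its speed; a pose out of reach is approached as far as the arm can. A call with a gripper value outside its range is refused whole. The fingers move at their own pace and stop on an object; "force" is the grip in N (left out, the last holds). Time passes only in rows, so rows that repeat a pose let the fingers close. It gives the time, the measured TCP pose, the force and the opening at its end, in the units of the state.
- manip.sense(): the state, without advancing time (a new reading comes with each control period).
- manip.snapshot(name): name is "scene" or "top"; returns the picture (480x640x3 uint8, red, green, blue); there is no depth.
- manip.camera_model(name): a dict with "mtx" (3x3 intrinsics, pixels), "k1" (the pictures are not rectified: a ray, as slopes to the right and down, at radius r is drawn at 1 + k1 r^2 times it, then the intrinsics apply), "cam_to_world" (4x4, takes a point from camera to world coordinates). Camera axes: x right, y down, z forward; pixel columns grow to the right and rows downward; lengths in m; the calibration is good to about 2 mm. A picture is of the moment at which its call begins. camera_model takes no time and is no camera call.
- manip.sign_off(): hands the job in, once; it reports no verdict.
The state is a dict: "t": time; "q": joint angles; "qd": joint speeds; "tau": joint torques, N m; "tcp_pos": TCP position; "tool_rot": TCP orientation; "force": force on the tool from outside, world axes, zero at the start; "ft_torque": the same for the moment, N m; "finger_gap": opening from 0.0 (shut) to 1.0 (fully open).
Only numpy, scipy, OpenCV 4.12 (cv2) and the standard library are available. Lean on these libraries where they do the work, as an engineer would, in place of code of your own. Each camera call takes 0.05 s, during which the arm holds its last target. There are 200 camera calls.

## Working session

There is one attempt and no reset: what is moved stays moved. The work goes in short steps, Python scripts to look and compute and a tool call to move; the robot and the scene stay as the last step left them, time stands still between calls to the robot, and variables do not carry over. Pictures are saved under pics/ and viewed, about 8 in all and at most 12, crops included, and the job is handed in when it is done.

Besides the shell and the picture viewer there is one more tool, called after "Emit:" as name([rows], argument=value, ...), one row to a line, values as JSON. drive_tool: Moves the arm, as the interface text tells. Its arguments: {"type":"object","properties":{"increments":{"type":"array","items":{"type":"array","items":{"type":"number"}}},"force":{"type":"number"}},"required":["increments"]}

```bash
ls; mkdir -p pics; python3 - <<'E'
from station import manip
import cv2,numpy as np
for n in("scene","top"):
    im=manip.snapshot(n);cv2.imwrite(f"pics/{n}0.png",im[...,::-1])
    print(n,{k:np.round(v,4).tolist() for k,v in manip.camera_model(n).items()})
s=manip.sense();print({k:np.round(v,4).tolist() for k,v in s.items()},manip.pinch_z)
E
```

```text
pics
scene {'mtx': [[517.6363, 0.0, 313.0864], [0.0, 517.6363, 230.2852], [0.0, 0.0, 1.0]], 'k1': -0.0117, 'cam_to_world': [[0.8729, 0.2823, -0.398, 1.048], [0.4875, -0.4711, 0.7351, -0.8206], [0.02, -0.8357, -0.5489, 0.7324], [0.0, 0.0, 0.0, 1.0]]}
top {'mtx': [[567.5164, 0.0, 315.422], [0.0, 567.5164, 247.6299], [0.0, 0.0, 1.0]], 'k1': 0.0327, 'cam_to_world': [[-0.011, -0.9972, 0.0744, 0.4914], [-0.9998, 0.0097, -0.0181, 0.0228], [0.0173, -0.0746, -0.9971, 1.2874], [0.0, 0.0, 0.0, 1.0]]}
{'t': 0.1, 'q': [1.0265, 0.5284, 1.4338, 0.0, 1.1814, -0.1785], 'qd': [0.001, -0.002, -0.0009, -0.0017, 0.0019, 0.001], 'tau': [0.0005, -44.3308, -17.8587, -0.0002, 0.0038, 0.0], 'tcp_pos': [0.2232, 0.5831, 0.2304], 'tool_rot': [0.1819, 0.9833, -0.0009, -0.0004], 'force': [-0.4414, -0.1217, 0.4527], 'ft_torque': [-0.0035, -0.0207, -0.042], 'finger_gap': 1.0004} 0.0187
```

View pics/scene0.png

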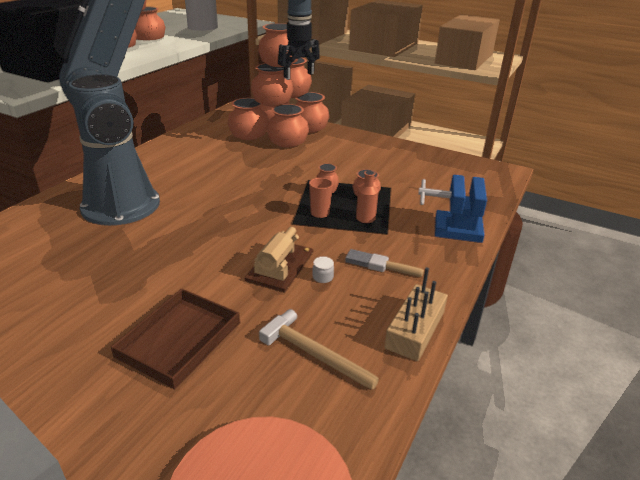

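View pics/top0.png

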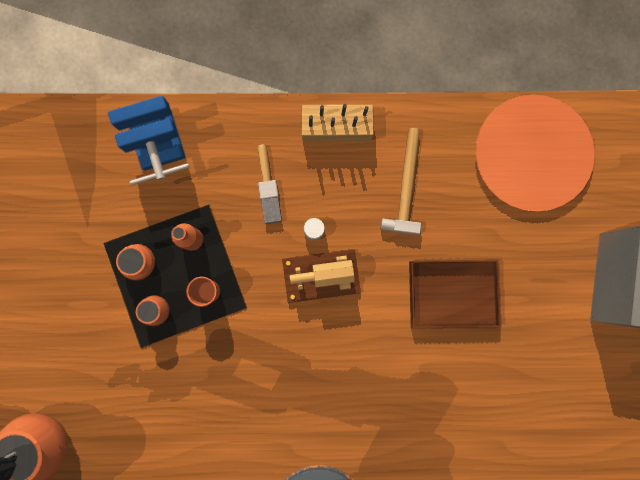

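Scene picture: cradle at about (280,260) with mandrel, tray (178,335), pad with four vessels (345,205), tin (323,270). In the top picture: vase neck and mouth at about (181,232), cradle board (320,276), tray (455,294), tin (314,228), beaker (203,292).

```bash
cat > h.py <<'E'
import numpy as np,cv2
from station import manip
from scipy.spatial.transform import Rotation as R
def ray(n,px):
    c=manip.camera_model(n);K=np.array(c["mtx"]);M=np.array(c["cam_to_world"])
    d=(np.asarray(px,float)-K[:2,2])/K[0,0]
    s=d.copy()
    for _ in range(20): s=d/(1+c["k1"]*(s@s))
    return M[:3,3],M[:3,:3]@np.r_[s,1]
def onz(n,px,z):
    o,d=ray(n,px);return o+d*(z-o[2])/d[2]
def proj(n,p):
    c=manip.camera_model(n);K=np.array(c["mtx"]);M=np.array(c["cam_to_world"])
    x=M[:3,:3].T@(np.asarray(p)-M[:3,3]);s=x[:2]/x[2]
    return K[:2,2]+K[0,0]*s*(1+c["k1"]*(s@s))
def tri(a,b):
    o1,d1=ray("scene",a);o2,d2=ray("top",b)
    t=np.linalg.lstsq(np.c_[d1,-d2],o2-o1,rcond=None)[0]
    p,q=o1+t[0]*d1,o2+t[1]*d2
    return (p+q)/2,np.linalg.norm(p-q)
E
python3 - <<'E'
from h import *
t=cv2.imread("pics/top0.png");s=cv2.imread("pics/scene0.png")
z=lambda im,x,y,w,h,f:cv2.resize(im[y:y+h,x:x+w],None,fx=f,fy=f,interpolation=cv2.INTER_CUBIC)
a=z(t,270,210,100,100,4);b=z(t,120,210,100,100,4)
c=z(s,240,220,100,75,4);d=z(s,300,155,100,75,4)
cv2.imwrite("pics/z0.png",np.vstack([np.hstack([a,b])[:300*4//4+100],np.hstack([c,d])])[:700,:800])
o=np.vstack([np.hstack([a,b]),np.hstack([c,d])]);o=cv2.resize(o,(800*6//7,600));cv2.imwrite("pics/z0.png",o)
hsv=cv2.cvtColor(t,cv2.COLOR_BGR2HSV)
for p in[(288,300),(345,258),(415,290),(455,310),(320,279),(340,275),(181,231),(380,300),(314,228)]:print(p,hsv[p[1],p[0]])
E
```

```text
(288, 300) [ 10 179 111]
(345, 258) [ 17 143 232]
(415, 290) [ 10 179  94]
(455, 310) [ 11 185 116]
(320, 279) [ 17 145 230]
(340, 275) [ 17 143 227]
(181, 231) [17 28 82]
(380, 300) [ 13 186 178]
(314, 228) [ 19  34 244]
```

View pics/z0.png

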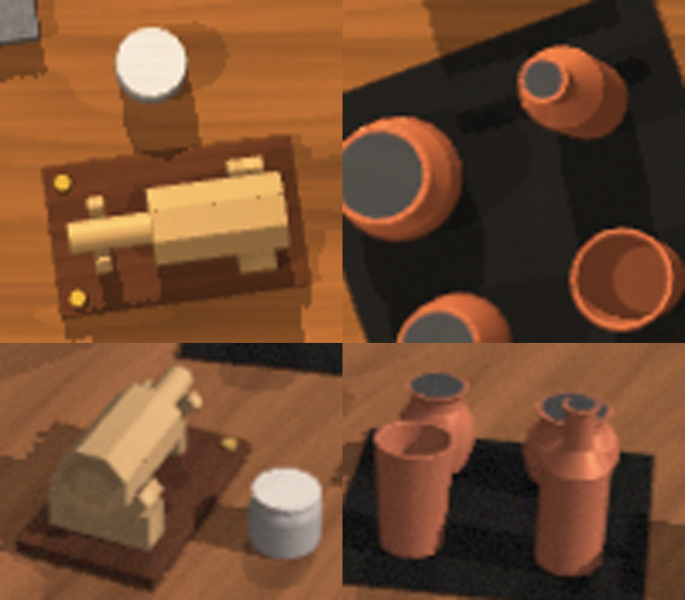

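Composite shows: cradle with the neck fork and two brass pins at the left (+y world), mandrel spigot pointing the same way; the vase is the front vessel at right in the scene view, mouth in the top view at about (179,234). Now I measure.

```bash
cat > m.py <<'E'
from h import *
f=3.43
C=np.array([(42,170),(292,135),(310,287),(65,318)])/f+[270,210]
P=np.array([onz("top",p,.012) for p in C])[:,:2]
print("board",P.round(4).tolist(),[np.linalg.norm(P[i]-P[(i+1)%4]).round(4) for i in range(4)])
c=P.mean(0);u=(P[0]+P[3]-P[1]-P[2]);u/=np.linalg.norm(u)
print("cradle",c.round(4),"ydir",u.round(4),np.degrees(np.arctan2(u[1],u[0])))
t=cv2.imread("pics/top0.png");hsv=cv2.cvtColor(t,cv2.COLOR_BGR2HSV)
# mandrel spigot tip / thick end hand points on axis
for q,z in(((70,236),.059),((282,213),.062),((150,224),.059)):
    print("mandrel",onz("top",np.array(q)/f+[270,210],z).round(4))
for q in((97,204),(103,265)):print("forktop",onz("top",np.array(q)/f+[270,210],.062).round(4))
for q in((245,163),(258,262)):print("Vtop",onz("top",np.array(q)/f+[270,210],.054).round(4))
# grey mouths
m=((hsv[...,1]<60)&(hsv[...,2]>55)&(hsv[...,2]<130)).astype(np.uint8);m[:,:100]=0;m[:,250:]=0;m[:200]=0;m[350:]=0
for k in cv2.findContours(m,0,1)[0]:
    if cv2.contourArea(k)>20:
        e=cv2.fitEllipse(k);print("mouth px",np.round(e[0],1),np.round(e[1],1),"z.14",onz("top",e[0],.14).round(4))
a=(np.array([580,404])-[342.5,342.86])/f+[300,155];print("tri",a,tri(a,(179.,233.9)))
foot=(np.array([570,560])-[342.5,342.86])/f+[300,155];print("foot-ish scene",onz("scene",foot,.004).round(4))
print("tin",onz("top",np.array([152,63])/f+[270,210],.042).round(4), "beaker",onz("top",np.array([622-342.5,280])/f+[120,210],.096).round(4))
# tray
T=np.array([(410,260.5),(498.5,261),(500,328),(411,328)]);P=np.array([onz("top",p,.028) for p in T])[:,:2]
print("tray",P.round(3).tolist(),P.mean(0).round(4),[np.linalg.norm(P[i]-P[(i+1)%4]).round(4) for i in range(4)])
E
python3 m.py
python3 - <<'E'
import cv2,numpy as np
t=cv2.imread("pics/top0.png")
cv2.imwrite("pics/z1.png",np.hstack([cv2.resize(t[245:345,395:515],None,fx=6,fy=6,interpolation=2)]))
E
```

```text
board [[0.5604, 0.0745], [0.5818, -0.0899], [0.482, -0.1], [0.4637, 0.0602]] [np.float64(0.1658), np.float64(0.1002), np.float64(0.1613), np.float64(0.0978)]
cradle [ 0.522  -0.0138] ydir [-0.1215  0.9926] 96.98120404297721
mandrel [0.516  0.0553 0.059 ]
mandrel [ 0.529  -0.0783  0.062 ]
mandrel [0.5231 0.0048 0.059 ]
forktop [0.5359 0.0381 0.062 ]
forktop [0.4976 0.0347 0.062 ]
Vtop [ 0.5613 -0.056   0.054 ]
Vtop [ 0.4985 -0.0633  0.054 ]
mouth px [147.4 311.1] [18.6 19.2] z.14 [0.4533 0.3385 0.14  ]
mouth px [130.3 260.8] [22.8 23.3] z.14 [0.5542 0.3736 0.14  ]
mouth px [178.  232.7] [8.7 9.2] z.14 [0.61   0.2792 0.14  ]
tri [369.24198251 172.82507289] (array([0.60892268, 0.27826229, 0.13824066]), np.float64(0.002848203433783381))
foot-ish scene [0.6134 0.2789 0.004 ]
tin [0.627  0.0022 0.042 ] beaker [0.4907 0.2396 0.096 ]
tray [[0.555, -0.21], [0.552, -0.407], [0.404, -0.405], [0.406, -0.209]] [ 0.4788 -0.308 ] [np.float64(0.1971), np.float64(0.1479), np.float64(0.1964), np.float64(0.149)]
```

View pics/z1.png

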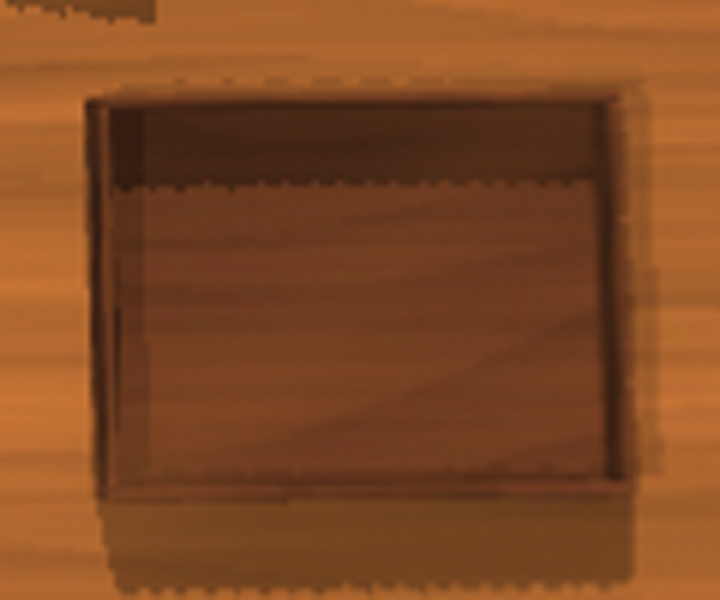

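The tray measures 148×197 mm against 150×195, and the board 99×164 against 100×165, so both agree. The vase mouth triangulates to a height of 138 mm against 140. First move: go above the mandrel.

```bash
cat >> h.py <<'E'
def inc(p,Rt,s=None):
    "shift(cm), rotvec from current measured pose to target TCP p, rotation Rt"
    s=s or manip.sense();R0=R.from_quat(s["tool_rot"])
    return np.r_[R0.inv().apply(np.asarray(p)-s["tcp_pos"])*100,(R0.inv()*Rt).as_rotvec()].round(3)
def frame(z,y):
    "tool rotation with z axis z and jaw axis ~y"
    z=np.asarray(z,float);z/=np.linalg.norm(z);x=np.cross(y,z);x/=np.linalg.norm(x)
    return R.from_matrix(np.c_[x,np.cross(z,x),z])
def deg(a): a=np.radians(a);return np.array([np.cos(a),np.sin(a),0])
def st():
    s=manip.sense();print("t",round(s["t"],2),"q",np.round(s["q"],4).tolist(),"p",np.round(s["tcp_pos"],4),"rot",np.round(s["tool_rot"],4).tolist(),"F",np.round(s["force"],1),"gap",round(s["finger_gap"],3))
    import json;open("log.jsonl","a").write(json.dumps([list(map(float,s["q"])),list(map(float,s["tcp_pos"])),list(map(float,s["tool_rot"]))])+"\n")
    return s
E
python3 - <<'E'
from h import *
st();print(inc([.525,-.028,.18],frame([0,0,-1],deg(7.2))))
E
```

```text
t 0.1 q [1.0265, 0.5284, 1.4338, 0.0, 1.1814, -0.1785] p [0.2232 0.5831 0.2304] rot [0.1819, 0.9833, -0.0009, -0.0004] F [-0.4 -0.1  0.5] gap 1.0
[-5.0045e+01 -4.6262e+01  5.1150e+00 -2.0000e-03  1.0000e-03  1.0790e+00]
```

Emit:
drive_tool([
  [0, -50.0, -46.3, 5.1, 0, 0, 1.08],
  [0, -50.0, -46.3, 5.1, 0, 0, 1.08],
  [0, -50.0, -46.3, 5.1, 0, 0, 1.08],
  [0, -50.0, -46.3, 5.1, 0, 0, 1.08],
  [0, -50.0, -46.3, 5.1, 0, 0, 1.08],
  [0, -50.0, -46.3, 5.1, 0, 0, 1.08],
  [0, -50.0, -46.3, 5.1, 0, 0, 1.08],
  [0, -50.0, -46.3, 5.1, 0, 0, 1.08],
  [0, -50.0, -46.3, 5.1, 0, 0, 1.08],
  [0, -50.0, -46.3, 5.1, 0, 0, 1.08],
  [0, -50.0, -46.3, 5.1, 0, 0, 1.08],
  [0, -50.0, -46.3, 5.1, 0, 0, 1.08],
  [0, -50.0, -46.3, 5.1, 0, 0, 1.08],
  [0, -50.0, -46.3, 5.1, 0, 0, 1.08],
  [0, -50.0, -46.3, 5.1, 0, 0, 1.08],
  [0, -50.0, -46.3, 5.1, 0, 0, 1.08],
  [0, -50.0, -46.3, 5.1, 0, 0, 1.08],
  [0, -50.0, -46.3, 5.1, 0, 0, 1.08],
])

```text
t: 1.9
tcp_pos: [0.5239, -0.0261, 0.1803]
tool_rot: [0.661, 0.75, -0.0, -0.001]
force: [-0.1, -0.4, 0.5]
finger_gap: 1.001
```

```bash
python3 - <<'E'
from h import *
st();print(inc([.525,-.028,.045],frame([0,0,-1],deg(7.2))))
E
```

```text
t 1.9 q [-0.2632, 0.4648, 1.7356, 0.0002, 0.9423, -0.3901] p [ 0.5239 -0.0261  0.1803] rot [0.6609, 0.7505, -0.0002, -0.0005] F [-0.1 -0.4  0.5] gap 1.001
[-2.0700e-01  9.7000e-02  1.3528e+01 -1.0000e-03 -1.0000e-03  1.0000e-03]
```

Emit:
drive_tool([
  [0, -0.1, 0.1, 4, 0, 0, 0],
  [0, -0.1, 0.1, 7, 0, 0, 0],
  [0, -0.1, 0.1, 9.5, 0, 0, 0],
  [0, -0.1, 0.1, 11.5, 0, 0, 0],
  [0, -0.1, 0.1, 13, 0, 0, 0],
  [0, -0.1, 0.1, 13.5, 0, 0, 0],
  [0, -0.1, 0.1, 13.5, 0, 0, 0],
  [255, -0.1, 0.1, 13.5, 0, 0, 0],
  [255, -0.1, 0.1, 13.5, 0, 0, 0],
  [255, -0.1, 0.1, 13.5, 0, 0, 0],
  [255, -0.1, 0.1, 13.5, 0, 0, 0],
  [255, -0.1, 0.1, 13.5, 0, 0, 0],
  [255, -0.1, 0.1, 13.5, 0, 0, 0],
  [255, -0.1, 0.1, 13.5, 0, 0, 0],
  [255, -0.1, 0.1, 13.5, 0, 0, 0],
  [255, -0.1, 0.1, 13.5, 0, 0, 0],
], force=30)

```text
t: 3.5
tcp_pos: [0.5271, -0.0284, 0.0465]
tool_rot: [0.662, 0.75, 0.001, 0.001]
force: [0.6, 2.0, 6.3]
finger_gap: 0.552
```

```bash
python3 - <<'E'
from h import *
st();print(inc([.479,-.315,.14],frame([0,0,-1],deg(-.7))))
E
```

```text
t 3.5 q [-0.266, 0.693, 1.8161, 0.0008, 0.6294, -0.3914] p [ 0.5271 -0.0284  0.0465] rot [0.6617, 0.7498, 0.0009, 0.0013] F [0.6 2.  6.3] gap 0.552
[-2.7841e+01 -8.3110e+00 -9.3580e+00  3.0000e-03  1.0000e-03  1.3700e-01]
```

Emit:
drive_tool([
  [255, 0, 0, -2, 0, 0, 0],
  [255, 0, 0, -5, 0, 0, 0],
  [255, 0, 0, -9, 0, 0, 0],
  [255, 0, 0, -10, 0, 0, 0],
  [255, -3, -1, -10, 0, 0, 0.02],
  [255, -7, -2, -10, 0, 0, 0.04],
  [255, -11, -3, -10, 0, 0, 0.06],
  [255, -15, -4.3, -10, 0, 0, 0.08],
  [255, -19, -5.5, -10, 0, 0, 0.1],
  [255, -23, -6.6, -10, 0, 0, 0.12],
  [255, -27, -7.9, -10, 0, 0, 0.137],
  [255, -28.8, -8.4, -10, 0, 0, 0.137],
  [255, -28.8, -8.4, -8, 0, 0, 0.137],
  [255, -28.8, -8.4, -5, 0, 0, 0.137],
  [255, -28.8, -8.4, -5, 0, 0, 0.137],
])

```text
t: 5.0
tcp_pos: [0.4755, -0.3218, 0.0914]
tool_rot: [0.711, 0.703, 0.0, -0.005]
force: [-0.4, 2.0, -2.1]
finger_gap: 0.549
```

```bash
python3 - <<'E'
from h import *
st();print(inc([.479,-.325,.019],frame([0,0,-1],deg(-.7))))
t,s=manip.snapshot("top"),manip.snapshot("scene")
cv2.imwrite("pics/a1.png",np.hstack([cv2.resize(t[210:350,370:530],None,fx=2.5,fy=2.5),cv2.resize(s[230:370,100:260],None,fx=2.5,fy=2.5)])[...,::-1])
E
```

```text
t 5.0 q [-0.7895, 0.6576, 1.6682, 0.0001, 0.8265, -0.7773] p [ 0.4755 -0.3218  0.0914] rot [0.7114, 0.7027, 0.0, -0.0053] F [-0.4  2.  -2.1] gap 0.549
[-0.373  0.407  7.231 -0.008 -0.008 -0.   ]
```

View pics/a1.png

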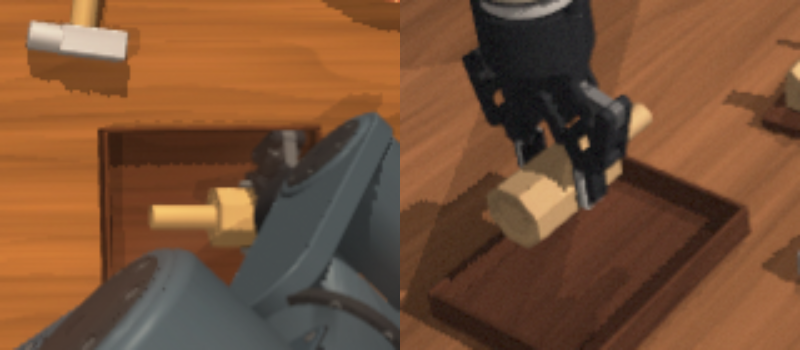

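Gripped and level over the tray, with the spigot tip in the top crop at (150,217). Lowering.

Emit:
drive_tool([
  [255, -0.3, 0.3, 2, 0, 0, 0],
  [255, -0.3, 0.3, 4, 0, 0, 0],
  [255, -0.3, 0.3, 5.5, 0, 0, 0],
  [255, -0.3, 0.3, 6.5, 0, 0, 0],
  [255, -0.3, 0.3, 7, 0, 0, 0],
  [255, -0.3, 0.3, 7.2, 0, 0, 0],
  [255, -0.3, 0.3, 7.2, 0, 0, 0],
])

```text
t: 5.8
tcp_pos: [0.4817, -0.3279, 0.0236]
tool_rot: [0.711, 0.703, -0.0, 0.0]
force: [0.1, -0.9, -1.3]
finger_gap: 0.556
```

```bash
python3 - <<'E'
from h import *
st()
E
```

```text
t 5.8 q [-0.7893, 0.7731, 1.6788, -0.0, 0.6891, -0.7774] p [ 0.4817 -0.3279  0.0236] rot [0.7113, 0.7029, -0.0, 0.0003] F [ 0.1 -0.9 -1.3] gap 0.556
```

Emit:
drive_tool([
  [255, 0, 0, 0.3, 0, 0, 0],
  [255, 0, 0, 0.5, 0, 0, 0],
  [255, 0, 0, 0.6, 0, 0, 0],
  [255, 0, 0, 0.6, 0, 0, 0],
])

```text
t: 6.2
tcp_pos: [0.4814, -0.3277, 0.0173]
tool_rot: [0.711, 0.703, 0.0, -0.0]
force: [0.3, -0.3, -0.6]
finger_gap: 0.553
```

```bash
python3 - <<'E'
from h import *
st()
E
```

```text
t 6.2 q [-0.7894, 0.7837, 1.6804, 0.0, 0.6776, -0.7774] p [ 0.4814 -0.3277  0.0173] rot [0.7113, 0.7028, 0.0, -0.0] F [ 0.3 -0.3 -0.6] gap 0.553
```

Emit:
drive_tool([
  [255, 0, 0, 0.1, 0, 0, 0],
  [0, 0, 0, 0.1, 0, 0, 0],
  [0, 0, 0, 0.1, 0, 0, 0],
  [0, 0, 0, 0.1, 0, 0, 0],
  [0, 0, 0, 0.1, 0, 0, 0],
  [0, 0, 0, 0.1, 0, 0, 0],
  [0, 0, 0, -1, 0, 0, 0],
  [0, 0, 0, -4, 0, 0, 0],
  [0, 0, 0, -8, 0, 0, 0],
  [0, 0, 0, -13, 0, 0, 0],
  [0, 0, 0, -18, 0, 0, 0],
  [0, 0, 0, -18, 0, 0, 0],
])

```text
t: 7.4
tcp_pos: [0.4851, -0.3311, 0.2057]
tool_rot: [0.711, 0.703, 0.0, 0.008]
force: [1.4, -0.5, 0.9]
finger_gap: 1.0
```

```bash
cat > kin.py <<'E'
from h import *
import json
from scipy.optimize import least_squares
L=[json.loads(l) for l in open("log.jsonl")]
def fk(q,v):
    h,a1,d,L1,a2,L2,Lt=v
    Z=lambda a:R.from_euler("z",a);Y=lambda a:R.from_euler("y",a)
    r=Z(q[0]);p=r.apply([a1,d,h])
    r=r*Y(q[1]);p=p+r.apply([0,0,L1])
    r=r*Y(q[2]);p=p+r.apply([a2,0,L2])
    r=r*Z(q[3])*Y(q[4]);p=p+r.apply([0,0,Lt])
    r=r*Z(q[5]);return p,r
def res(v): return np.concatenate([fk(q,v)[0]-p for q,p,_ in L])
fit=least_squares(res,[.2,0,.11,.4,0,.4,.2]);V=fit.x
RT=(fk(L[0][0],V)[1].inv()*R.from_quat(L[0][2]))
def FK(q): p,r=fk(q,V);return p,r*RT
def ik(p,Rt,q0):
    lo=np.array([-3.08,-.75,.22,-1.43,0,-2.85]);hi=np.array([3.08,2.2,2.44,4.57,2.65,2.85])
    def f(q):
        a,b=FK(q);return np.r_[(a-p)*5,(Rt.inv()*b).as_rotvec()]
    return min((least_squares(f,np.clip(s,lo+.01,hi-.01),bounds=(lo,hi)) for s in q0),key=lambda o:o.cost)
if __name__=="__main__":
    print("V",V.round(4),"res mm",(np.abs(fit.fun).max()*1e3).round(2),"RT",RT.as_rotvec().round(3))
    for q,p,r in L: print(((RT*R.from_quat(r).inv()*fk(q,V)[1]).magnitude()).round(4),end=" ")
E
python3 - <<'E'
from h import *
st()
E
python3 kin.py
```

```text
t 7.4 q [-0.789, 0.5009, 1.5687, 0.0001, 1.0551, -0.7774] p [ 0.4851 -0.3311  0.2057] rot [0.7112, 0.7029, 0.0, 0.0085] F [ 1.4 -0.5  0.9] gap 1.0
V [0.2742 0.     0.111  0.588  0.1141 0.3917 0.2967] res mm 0.0 RT [-0.     0.     1.571]Traceback (most recent call last):
  File "kin.py", line 24, in <module>
    for q,p,r in L: print(((RT*R.from_quat(r).inv()*fk(q,V)[1]).magnitude()).round(4),end=" ")
                          ^^^^^^^^^^^^^^^^^^^^^^^^^^^^^^^^^^^^^^^^^^^^^^^^^^^^^^^^
AttributeError: 'float' object has no attribute 'round'
```

Mandrel released. The kinematic fit is exact to 0.0 mm. Next I plan a tilted grasp that takes the vase from upright to lying in one grip, checking IK and clearance.

```bash
cat > plan.py <<'E'
from kin import *
up=np.array([0,0,1.])
vase=np.array([.6098,.279]);yc=deg(97.2);C=np.array([.523,-.0135]);hg=.062
obs=[(onz("top",(130.3,260.8),.072)[:2],.040,.072),(onz("top",(147.4,311.1),.082)[:2],.033,.082),(np.array([.4907,.2396]),.031,.096)]
seeds=[np.array([q1,.6,1.6,q4,q5,q6]) for q1 in(-.2,.3) for q4 in(-1,0,1.5,3) for q5 in(.6,1.5) for q6 in(-1.5,0,1.5)]
ys=np.linspace(-.0575,.0575,9);xs=np.linspace(-.012,.012,3)
F=np.array([(x,s*y,z) for x in xs for s in(-1,1) for y in(.043,.050,.0575) for z in np.linspace(-.07,0,8)])
B=np.array([(.043*np.cos(a),.043*np.sin(a),z) for a in np.linspace(0,6.28,16) for z in np.linspace(-.25,-.073,12)])
pts=np.r_[F,B]
def clear(p,Rt):
    m=1
    for back in(0,.04,.08,.12):
        P=Rt.apply(pts)+p-back*Rt.as_matrix()[:,2]
        for c,r,h in obs: m=min(m,np.maximum(np.linalg.norm(P[:,:2]-c,axis=1)-r,P[:,2]-h).min())
    return m
def grasp(th,yaw,flip):
    d=np.sin(th)*deg(yaw)-np.cos(th)*up
    return np.r_[vase,.004+hg]+manip.pinch_z*d, frame(d,flip*deg(yaw+90))
def place(th,flip,dz=0):
    # rotation up->yc about jaw axis: heading -> down
    d=-np.sin(th)*up-np.cos(th)*yc
    G=np.r_[C+(hg-.070)*yc[:2],.062+dz]
    j=np.cross(up,yc)  # jaw for yaw==cradle heading
    return G+manip.pinch_z*d, frame(d,flip*deg(97.2+90))
if __name__=="__main__":
    print("vase scene px",proj("scene",[*vase,.045]).round(1),"mouth",proj("scene",[*vase,.14]).round(1),[o[0].round(3).tolist() for o in obs])
    for th in(50,60,70):
        t=np.radians(th)
        for flip in(1,-1):
            o=ik(*place(t,flip),seeds);print("place",th,flip,"cost%.1e"%o.cost,o.x.round(2))
            for yaw in range(0,130,20):
                g=grasp(t,yaw,flip);cl=clear(*g)
                if cl<.004: continue
                o=ik(*g,seeds);print("  grasp yaw",yaw,"clr",cl.round(3),"cost%.1e"%o.cost,o.x.round(2))
E
time python3 plan.py
```

```text
vase scene px [366.3 204.7] mouth [369.2 172.2] [[0.558, 0.394], [0.451, 0.354], [0.491, 0.24]]
place 50 1 cost2.2e-31 [ 0.09  0.82  1.83 -1.09  0.81 -2.27]
  grasp yaw 60 clr 0.01 cost5.8e-31 [-0.03  0.88  1.86  1.69  0.75  2.1 ]
  grasp yaw 80 clr 0.022 cost6.6e-32 [-0.07  0.9   1.7   1.23  0.94  2.26]
  grasp yaw 100 clr 0.036 cost2.9e-31 [-0.06  0.95  1.5   0.93  1.19  2.31]
  grasp yaw 120 clr 0.034 cost2.9e-31 [-0.02  1.    1.29  0.72  1.44  2.27]
place 50 -1 cost7.6e-32 [ 0.09  0.82  1.83 -1.09  0.81  0.87]
  grasp yaw 60 clr 0.01 cost9.4e-32 [-0.03  0.88  1.86  1.69  0.75 -1.04]
  grasp yaw 80 clr 0.022 cost2.3e-31 [-0.07  0.9   1.7   1.23  0.94 -0.88]
  grasp yaw 100 clr 0.036 cost1.6e-32 [-0.06  0.95  1.5   0.93  1.19 -0.83]
  grasp yaw 120 clr 0.034 cost3.5e-31 [-0.02  1.    1.29  0.72  1.44 -0.87]
place 60 1 cost2.0e-31 [ 0.01  0.77  1.84 -0.91  0.68 -2.49]
  grasp yaw 80 clr 0.022 cost2.9e-31 [-0.12  0.97  1.71  1.36  1.08  2.1 ]
  grasp yaw 100 clr 0.036 cost7.0e-32 [-0.11  1.01  1.48  1.04  1.31  2.21]
  grasp yaw 120 clr 0.034 cost2.5e-31 [-0.06  1.07  1.25  0.81  1.5
[... 217 characters left out ...]
.93]
  grasp yaw 120 clr 0.034 cost2.1e-31 [-0.06  1.07  1.25  0.81  1.58 -0.91]
place 70 1 cost9.9e-27 [-0.07  0.72  1.85 -0.64  0.6  -2.8 ]
  grasp yaw 80 clr 0.022 cost1.4e-30 [-0.16  1.05  1.7   1.45  1.24  1.98]
  grasp yaw 100 clr 0.036 cost1.9e-31 [-0.14  1.08  1.46  1.12  1.45  2.14]
  grasp yaw 120 clr 0.034 cost3.0e-31 [-0.08  1.14  1.21  0.9   1.71  2.2 ]
place 70 -1 cost2.9e-31 [-0.07  0.72  1.85 -0.64  0.6   0.34]
  grasp yaw 80 clr 0.022 cost1.4e-31 [-0.16  1.05  1.7   1.45  1.24 -1.16]
  grasp yaw 100 clr 0.036 cost3.9e-31 [-0.14  1.08  1.46  1.12  1.45 -1.  ]
  grasp yaw 120 clr 0.034 cost1.0e-31 [-0.08  1.14  1.21  0.9   1.71 -0.94]
real	0m39.996s
user	0m39.589s
sys	0m0.180s
```

Plan: yaw 97.2°, tool 30° below horizontal, jaw axis along the cradle's x. A pure 90° turn about the jaw axis then lays the vase down. The vase's reprojection agrees with the scene view: (366.3) predicted against 366.8 measured.

```bash
python3 - <<'E'
from plan import *
p,Rt=grasp(np.radians(60),97.2,-1);d=Rt.as_matrix()[:,2]
print("pre",p-.11*d,inc(p-.11*d,Rt),"clr",clear(p,Rt))
s=manip.sense();R0=R.from_quat(s["tool_rot"]);q=np.array(s["q"]);w=(R0.inv()*Rt).as_rotvec()
for f in np.linspace(0,1,9):
    o=ik(s["tcp_pos"]+f*(p-.11*d-s["tcp_pos"]),R0*R.from_rotvec(w*f),[q]);q=o.x;print("%.0e"%o.cost,q.round(2))
E
```

```text
pre [0.61970986 0.20055536 0.11165   ] [53.427 12.724  8.933  0.082  1.058 -0.119] clr 0.034599606001095476
2e-18 [-0.79  0.5   1.57  0.    1.06 -0.78]
5e-31 [-0.73  0.52  1.58  0.1   1.12 -0.78]
3e-31 [-0.67  0.55  1.58  0.21  1.18 -0.79]
6e-31 [-0.61  0.59  1.59  0.32  1.23 -0.79]
3e-30 [-0.54  0.64  1.59  0.44  1.26 -0.8 ]
4e-29 [-0.48  0.7   1.58  0.56  1.3  -0.82]
7e-28 [-0.41  0.77  1.56  0.69  1.33 -0.84]
2e-26 [-0.33  0.84  1.53  0.82  1.37 -0.87]
2e-25 [-0.25  0.92  1.49  0.95  1.41 -0.89]
```

Emit:
drive_tool([
  [0, 3.5, 0.8, 0.5, 0.005, 0.07, -0.008],
  [0, 8, 1.9, 1.3, 0.012, 0.16, -0.018],
  [0, 12, 2.9, 2, 0.018, 0.24, -0.027],
  [0, 16, 3.8, 2.7, 0.025, 0.32, -0.036],
  [0, 20, 4.8, 3.4, 0.03, 0.4, -0.045],
  [0, 24, 5.7, 4, 0.037, 0.475, -0.053],
  [0, 28, 6.7, 4.7, 0.043, 0.555, -0.062],
  [0, 32, 7.6, 5.4, 0.049, 0.634, -0.071],
  [0, 36, 8.6, 6, 0.055, 0.713, -0.08],
  [0, 40, 9.5, 6.7, 0.061, 0.79, -0.089],
  [0, 44, 10.5, 7.4, 0.068, 0.87, -0.098],
  [0, 48, 11.4, 8, 0.074, 0.95, -0.107],
  [0, 51, 12.1, 8.5, 0.078, 1.01, -0.114],
  [0, 53.4, 12.7, 8.9, 0.082, 1.058, -0.119],
  [0, 53.4, 12.7, 8.9, 0.082, 1.058, -0.119],
  [0, 53.4, 12.7, 8.9, 0.082, 1.058, -0.119],
  [0, 53.4, 12.7, 8.9, 0.082, 1.058, -0.119],
  [0, 53.4, 12.7, 8.9, 0.082, 1.058, -0.119],
])

```text
t: 9.2
tcp_pos: [0.6153, 0.2036, 0.1091]
tool_rot: [0.573, 0.645, 0.332, -0.381]
force: [0.1, -0.0, 0.0]
finger_gap: 0.997
```

```bash
python3 - <<'E'
from h import *
s=st()
import kin
p,r=kin.FK(s["q"]);print("model err",(p-s["tcp_pos"]).round(4))
t,s=manip.snapshot("top"),manip.snapshot("scene")
cv2.imwrite("pics/b1.png",np.hstack([cv2.resize(t[190:350,110:270],None,fx=2.5,fy=2.5),cv2.resize(s[120:280,270:430],None,fx=2.5,fy=2.5)])[...,::-1])
cv2.imwrite("pics/b1top.png",t[...,::-1]);cv2.imwrite("pics/b1scene.png",s[...,::-1])
import plan
P,Rt=plan.grasp(np.radians(60),97.2,-1);print(inc(P,Rt))
E
```

```text
t 9.2 q [-0.2529, 0.9309, 1.4986, 0.9606, 1.4122, -0.8995] p [0.6153 0.2036 0.1091] rot [0.5729, 0.6454, 0.3316, -0.3813] F [ 0.1 -0.   0. ] gap 0.997
model err [ 0. -0. -0.]
[-8.5000e-02  4.3000e-01  1.0545e+01 -3.0000e-03 -1.3000e-02 -9.0000e-03]
```

View pics/b1.png

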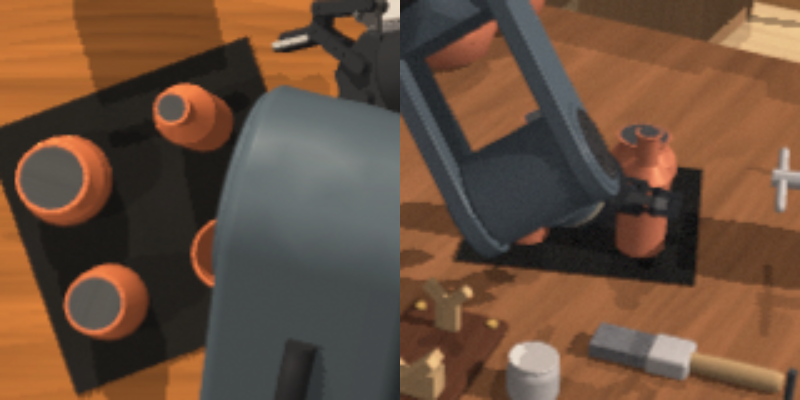

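Picture: vase untouched at the top crop (190,115), one open finger beside it at (290,40), beaker and pots undisturbed. Approaching most of the way.

Emit:
drive_tool([
  [0, 0, 0.3, 1, 0, -0.013, -0.009],
  [0, -0.1, 0.4, 2.5, 0, -0.013, -0.009],
  [0, -0.1, 0.4, 4, 0, -0.013, -0.009],
  [0, -0.1, 0.4, 5, 0, -0.013, -0.009],
  [0, -0.1, 0.4, 5.5, 0, -0.013, -0.009],
  [0, -0.1, 0.4, 5.5, 0, -0.013, -0.009],
  [0, -0.1, 0.4, 5.5, 0, -0.013, -0.009],
])

```text
t: 10.0
tcp_pos: [0.6127, 0.2524, 0.0804]
tool_rot: [0.572, 0.65, 0.329, -0.377]
force: [-0.1, -0.8, -0.2]
finger_gap: 0.997
```

```bash
python3 - <<'E'
from h import *
st()
import plan
P,Rt=plan.grasp(np.radians(60),97.2,-1);print(inc(P,Rt))
E
```

```text
t 10.0 q [-0.1762, 0.9686, 1.5073, 1.0131, 1.3376, -0.9185] p [0.6127 0.2524 0.0804] rot [0.5716, 0.6505, 0.3292, -0.3765] F [-0.1 -0.8 -0.2] gap 0.997
[ 0.083  0.074  4.904 -0.005 -0.     0.   ]
```

Emit:
drive_tool([
  [0, 0, 0, 1, -0.005, 0, 0],
  [0, 0.1, 0.1, 2.2, -0.005, 0, 0],
  [0, 0.1, 0.1, 3.4, -0.005, 0, 0],
  [0, 0.1, 0.1, 4.4, -0.005, 0, 0],
  [0, 0.1, 0.1, 4.9, -0.005, 0, 0],
  [0, 0.1, 0.1, 4.9, -0.005, 0, 0],
  [0, 0.1, 0.1, 4.9, -0.005, 0, 0],
  [0, 0.1, 0.1, 4.9, -0.005, 0, 0],
], force=22)

```text
t: 10.8
tcp_pos: [0.6084, 0.2947, 0.0571]
tool_rot: [0.573, 0.65, 0.331, -0.375]
force: [0.1, 0.1, -0.5]
finger_gap: 0.997
```

```bash
python3 - <<'E'
from h import *
st()
import plan
P,Rt=plan.grasp(np.radians(60),97.2,-1);print(inc(P,Rt))
s=manip.snapshot("scene");t=manip.snapshot("top")
cv2.imwrite("pics/c1.png",np.hstack([cv2.resize(t[210:290,140:220],None,fx=5,fy=5,interpolation=2),cv2.resize(s[155:235,325:405],None,fx=5,fy=5,interpolation=2)])[...,::-1])
E
```

```text
t 10.8 q [-0.1119, 1.0037, 1.5148, 1.0739, 1.2792, -0.9378] p [0.6084 0.2947 0.0571] rot [0.5727, 0.6496, 0.3311, -0.3748] F [ 0.1  0.1 -0.5] gap 0.997
[-0.017 -0.057  0.061  0.001 -0.     0.   ]
```

View pics/c1.png

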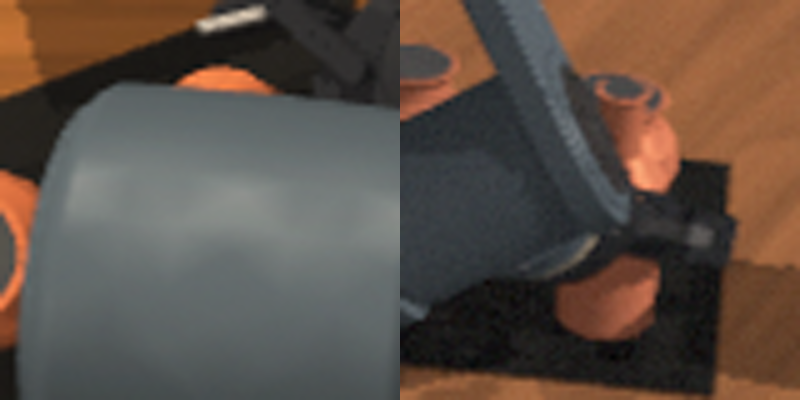

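Vase unmoved: its mouth is at scene (369.4,172.6) and was predicted at (369.2,172.2). Fingers straddle the belly. Closing gently.

Emit:
drive_tool([
  [40, 0, 0, 0, 0, 0, 0],
  [60, 0, 0, 0, 0, 0, 0],
  [80, 0, 0, 0, 0, 0, 0],
  [100, 0, 0, 0, 0, 0, 0],
  [130, 0, 0, 0, 0, 0, 0],
  [180, 0, 0, 0, 0, 0, 0],
  [255, 0, 0, 0, 0, 0, 0],
  [255, 0, 0, 0, 0, 0, 0],
  [255, 0, 0, 0, 0, 0, 0],
  [255, 0, 0, 0, 0, 0, 0],
], force=22)

```text
t: 11.9
tcp_pos: [0.6084, 0.295, 0.0571]
tool_rot: [0.573, 0.65, 0.331, -0.375]
force: [2.1, -1.8, 1.5]
finger_gap: 0.596
```

```bash
python3 - <<'E'
from h import *
s=st();R0=R.from_quat(s["tool_rot"]);print("up in tool",R0.inv().apply([0,0,1]).round(3),"x",R0.inv().apply([1,0,0]).round(3),"y",R0.inv().apply([0,1,0]).round(3))
E
```

```text
t 11.9 q [-0.1115, 1.0037, 1.5147, 1.0745, 1.2791, -0.9379] p [0.6084 0.295  0.0571] rot [0.5727, 0.6495, 0.3312, -0.3748] F [ 2.1 -1.8  1.5] gap 0.596
up in tool [ 0.866  0.001 -0.5  ] x [-0.063  0.992 -0.108] y [0.496 0.125 0.86 ]
```

Emit:
drive_tool([
  [255, 0.4, 0, -0.25, 0, 0, 0],
  [255, 1.3, 0, -0.75, 0, 0, 0],
  [255, 2.6, 0, -1.5, 0, 0, 0],
  [255, 4.3, 0, -2.5, 0, 0, 0],
  [255, 6, 0, -3.5, 0, 0, 0],
  [255, 7.8, 0, -4.5, 0, 0, 0],
  [255, 9.5, 0, -5.5, 0, 0, 0],
  [255, 10.8, 0, -6.2, 0, 0, 0],
  [255, 11.3, 0, -6.5, 0, 0, 0],
  [255, 11.3, 0, -6.5, 0, 0, 0],
  [255, 11.3, 0, -6.5, 0, 0, 0],
])

```text
t: 13.0
tcp_pos: [0.6075, 0.2951, 0.1867]
tool_rot: [0.573, 0.65, 0.33, -0.375]
force: [-0.3, -0.2, -2.6]
finger_gap: 0.596
```

```bash
python3 - <<'E'
from h import *
s=st()
t,s=manip.snapshot("top"),manip.snapshot("scene")
cv2.imwrite("pics/d1.png",np.hstack([t[160:360,100:380],s[90:290,220:500]])[...,::-1])
im=cv2.imread("pics/d1.png");cv2.imwrite("pics/d1.png",cv2.resize(im,(800,286)))
cv2.imwrite("pics/d1t.png",t[...,::-1])
from plan import *
# target: place pose 60 mm above, and IK along the way with joint continuity
P,Rt=place(np.radians(60),-1,.06);s=manip.sense();print("to above place",inc(P,Rt,s),P)
R0=R.from_quat(s["tool_rot"]);q=np.array(s["q"]);w=(R0.inv()*Rt).as_rotvec()
for f in np.linspace(0,1,11):
    p=np.array(s["tcp_pos"])+f*(P-s["tcp_pos"]);r=R0*R.from_rotvec(w*f)
    o=ik(p,r,[q]);q=o.x;a=r.apply(R0.inv().apply([0,0,1]));G=p-manip.pinch_z*r.as_matrix()[:,2]
    print("%.0e"%o.cost,q.round(2),"foot",(G-.062*a).round(3),"mouth",(G+.074*a).round(3))
E
```

```text
t 13.0 q [-0.1111, 0.7982, 1.5182, 1.0297, 1.3799, -0.7554] p [0.6075 0.2951 0.1867] rot [0.5729, 0.6496, 0.3303, -0.3752] F [-0.3 -0.2 -2.6] gap 0.596
to above place [-2.2625e+01 -1.2230e+01 -2.3081e+01 -2.0000e-03 -1.5710e+00 -1.0000e-03] [ 0.52517453 -0.03071319  0.10580532]
2e-18 [-0.11  0.8   1.52  1.03  1.38 -0.76] foot [0.609 0.279 0.134] mouth [0.609 0.279 0.27 ]
5e-28 [-0.12  0.74  1.54  0.9   1.3  -0.7 ] foot [0.602 0.239 0.129] mouth [0.6   0.26  0.263]
1e-26 [-0.13  0.69  1.56  0.76  1.22 -0.65] foot [0.595 0.199 0.125] mouth [0.59  0.24  0.254]
2e-25 [-0.12  0.65  1.58  0.62  1.15 -0.58] foot [0.588 0.159 0.123] mouth [0.58  0.221 0.244]
5e-24 [-0.11  0.62  1.61  0.47  1.07 -0.5 ] foot [0.58  0.121 0.121] mouth [0.57  0.2   0.231]
1e-22 [-0.1   0.59  1.64  0.31  0.99 -0.4 ] foot [0.572 0.084 0.12 ] mouth [0.56  0.179 0.216]
3e-21 [-0.08  0.58  1.67  0.13  0.92 -0.28] foot [0.565 0.048 0.12 ] mouth [0.551 0.157 0.2  ]
1e-19 [-0.05  0.57  1.7  -0.07  0.85 -0.13] foot [0.557 0.013 0.12 ] mouth [0.541 0.133 0.182]
6e-19 [-0.03  0.59  1.74 -0.29  0.8   0.05] foot [ 0.549 -0.02   0.121] mouth [0.532 0.108 0.163]
7e-31 [-0.01  0.61  1.78 -0.54  0.77  0.26] foot [ 0.54  -0.052  0.122] mouth [0.523 0.081 0.143]
3e-27 [ 0.01  0.65  1.83 -0.79  0.77  0.5 ] foot [ 0.532 -0.083  0.122] mouth [0.515 0.052 0.122]
```

View pics/d1.png

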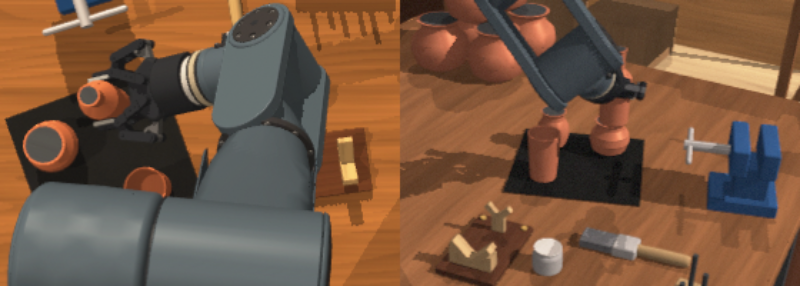

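Vase lifted, hanging upright in the jaws at (100,95); the other vessels stand as before. Now turning it 90° on the way to above the cradle.

Emit:
drive_tool([
  [255, -0.45, -0.24, -0.46, 0, -0.031, 0],
  [255, -1.36, -0.73, -1.39, 0, -0.094, 0],
  [255, -2.49, -1.34, -2.54, 0, -0.173, 0],
  [255, -3.84, -2.07, -3.93, 0, -0.267, 0],
  [255, -5.2, -2.81, -5.31, 0, -0.361, 0],
  [255, -6.55, -3.54, -6.7, 0, -0.456, 0],
  [255, -7.91, -4.27, -8.09, 0, -0.55, 0],
  [255, -9.27, -5, -9.47, 0, -0.644, 0],
  [255, -10.6, -5.73, -10.9, 0, -0.738, 0],
  [255, -12, -6.47, -12.2, 0, -0.833, 0],
  [255, -13.3, -7.2, -13.6, 0, -0.927, 0],
  [255, -14.7, -7.93, -15, 0, -1.021, 0],
  [255, -16.1, -8.66, -16.4, 0, -1.115, 0],
  [255, -17.4, -9.4, -17.8, 0, -1.21, 0],
  [255, -18.8, -10.1, -19.2, 0, -1.304, 0],
  [255, -20.1, -10.9, -20.6, 0, -1.398, 0],
  [255, -21.3, -11.5, -21.7, 0, -1.477, 0],
  [255, -22.2, -12, -22.6, 0, -1.54, 0],
  [255, -22.6, -12.2, -23.1, 0, -1.571, 0],
  [255, -22.6, -12.2, -23.1, 0, -1.571, 0],
])

```text
t: 15.1
tcp_pos: [0.5247, -0.0305, 0.1059]
tool_rot: [0.639, 0.724, -0.172, 0.193]
force: [-0.5, 0.1, -3.4]
finger_gap: 0.598
```

Emit:
drive_tool([
  [255, 0, 0, 0, 0, 0, 0],
  [255, 0, 0, 0, 0, 0, 0],
  [255, 0, 0, 0, 0, 0, 0],
])

```text
t: 15.4
tcp_pos: [0.5265, -0.0307, 0.1073]
tool_rot: [0.639, 0.724, -0.171, 0.194]
force: [-0.7, -0.3, -3.0]
finger_gap: 0.594
```

```bash
python3 - <<'E'
from h import *
s=st()
t,s=manip.snapshot("top"),manip.snapshot("scene")
cv2.imwrite("pics/e1t.png",t[...,::-1]);cv2.imwrite("pics/e1s.png",s[...,::-1])
z=lambda im,x,y,w,h,f:cv2.resize(im[y:y+h,x:x+w],None,fx=f,fy=f,interpolation=2)
cv2.imwrite("pics/e1.png",np.hstack([z(t,270,200,100,110,4),z(s,230,190,100,110,4)])[...,::-1])
from plan import *
for dz in(.06,.01,0): 
    P,Rt=place(np.radians(60),-1,dz);print(dz,inc(P,Rt))
E
```

```text
t 15.4 q [0.0106, 0.6497, 1.8235, -0.7906, 0.7729, 0.4943] p [ 0.5265 -0.0307  0.1073] rot [0.6392, 0.7243, -0.1706, 0.1944] F [-0.7 -0.3 -3. ] gap 0.594
0.06 [ 0.082 -0.12   0.12   0.001 -0.    -0.001]
0.01 [ 2.581e+00 -1.250e-01  4.451e+00  1.000e-03 -0.000e+00 -1.000e-03]
0 [ 3.081e+00 -1.260e-01  5.317e+00  1.000e-03 -0.000e+00 -1.000e-03]
```

View pics/e1.png

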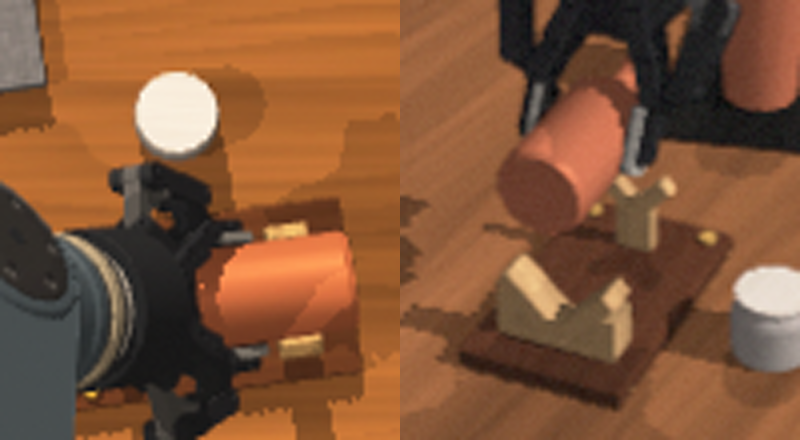

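```bash
python3 - <<'E'
from plan import *
xc=deg(7.2);loc=lambda p:np.round(np.array([(p[:2]-C)@xc[:2],(p[:2]-C)@yc[:2],p[2]])*1e3,1)
print("belly apex",loc(onz("scene",(272.1,270.1),.0252)),"want 0,-59");print("fork apex",loc(onz("scene",(289.6,238.6),.045)),"want 0,45")
for c,h in(((287,231),54),((300,345),54)):print("Vtop",loc(onz("top",np.array(c)/4+[269.6,199.6],.054)),"want +-~31,-48")
s=manip.sense();r=R.from_quat(s["tool_rot"]);a=r.apply([.866,0,-.5]);G=s["tcp_pos"]-manip.pinch_z*r.as_matrix()[:,2]
print("axis",a.round(3),"G loc",loc(G),"foot",loc(G-.062*a))
t=cv2.imread("pics/e1t.png");hsv=cv2.cvtColor(t,cv2.COLOR_BGR2HSV)
# edges: copper has low hue (<10) high sat
print(hsv[200+280//4,270+290//4],hsv[200+240//4,270+360//4],hsv[200+380//4,270+340//4])
m=((hsv[...,0]<=9)|(hsv[...,0]>175))&(hsv[...,1]>120)&(hsv[...,2]>130)
U=[]
for c in range(330,356,4):
    rows=np.where(m[245:300,c])[0]+245
    if len(rows): print(c,rows.min(),rows.max(),loc(onz("top",(c,rows.min()-.5),G[2])),loc(onz("top",(c,rows.max()+.5),G[2])))
rr=np.where(m[268,320:380])[0];print("foot col",320+rr.max(),loc(onz("top",(320.5+rr.max(),268),G[2]+.01)))
E
```

```text
belly apex [  6.5 -48.7  25.2] want 0,-59
fork apex [ 3.2 53.9 45. ] want 0,45
Vtop [ 33.  -46.8  54. ] want +-~31,-48
Vtop [-29.3 -45.2  54. ] want +-~31,-48
axis [-0.125  0.992  0.   ] G loc [  1.2  -8.1 123.5] foot [  1.2 -70.1 123.4]
[  9 177 230] [ 13 185 145] [ 13 182 126]
330 272 280 [  4.  -14.8 123.5] [-14.2 -12.3 123.5]
334 261 279 [ 25.3 -26.1 123.5] [-13.3 -20.7 123.5]
338 272 279 [  1.8 -31.1 123.5] [-14.4 -28.8 123.5]
342 270 283 [  4.7 -39.8 123.5] [-23.6 -35.8 123.5]
346 270 282 [  3.6 -47.9 123.5] [-22.7 -44.2 123.5]
350 258 281 [ 26.9 -59.5 123.5] [-21.8 -52.6 123.5]
354 258 277 [ 25.8 -67.7 123.5] [-14.8 -61.9 123.5]
foot col 357 [  3.2 -70.8 133.5]
```

```bash
python3 - <<'E'
from plan import *
xc=deg(7.2);W=lambda x,y,z:np.r_[C+(x*xc[:2]+y*yc[:2])/1e3,z/1e3]
for n,f in(("scene","e1s"),("top","d1t")):
    im=cv2.imread(f"pics/{f}.png");hsv=cv2.cvtColor(im,cv2.COLOR_BGR2HSV)
    m=((hsv[...,0]>=14)&(hsv[...,0]<=24)&(hsv[...,1]<165)&(hsv[...,2]>120)).astype(np.uint8)
    if n=="scene": m[:225]=0;m[300:]=0;m[:,:245]=0;m[:,:]*=1;m[:,312:]=0
    else: m[:245]=0;m[310:]=0;m[:,:275]=0;m[:,370:]=0
    for k in cv2.findContours(m,0,1)[0]:
        if cv2.contourArea(k)>15: print(n,cv2.contourArea(k),cv2.approxPolyDP(k,1.2,True)[:,0].tolist())
    for L in([(-36,-59,54),(-29,-59,54),(0,-59,25.2),(29,-59,54),(36,-59,54),(36,-59,12),(-36,-59,12),(-36,-37,54),(36,-37,54)],[(-24,45,62),(24,45,62),(0,45,45),(-24,55,62),(24,55,62)],[(-50,-82.5,12),(50,-82.5,12),(50,82.5,12)]):
        print("  exp",[proj(n,W(*p)).round(1).tolist() for p in L])
E
```

```text
scene 79.5 [[285, 260], [283, 260], [280, 264], [282, 267], [280, 270], [283, 271], [283, 279], [287, 274]]
scene 113.0 [[256, 257], [265, 269], [268, 269], [270, 265], [273, 266], [261, 253]]
  exp [[252.3, 257.6], [255.2, 258.4], [267.4, 272.0], [279.1, 264.7], [282.0, 265.5], [282.3, 280.7], [253.2, 272.7], [256.9, 252.3], [286.3, 260.0]]
  exp [[277.4, 231.9], [296.2, 236.5], [286.8, 240.2], [279.2, 229.8], [297.9, 234.3]]
  exp [[242.6, 277.1], [283.6, 288.7], [312.3, 248.2]]
top 321.5 [[345, 255], [336, 257], [340, 289], [350, 287]]
  exp [[351.3, 288.1], [350.9, 284.9], [348.0, 272.0], [347.1, 258.4], [346.7, 255.2], [345.3, 256.4], [349.8, 288.1], [341.3, 289.4], [336.7, 256.6]]
  exp [[303.1, 289.1], [300.1, 267.0], [301.6, 278.2], [298.5, 289.7], [295.5, 267.6]]
  exp [[361.1, 292.9], [354.8, 248.8], [282.2, 258.7]]
```

Projected V corners match the detected ones within about 1 px (about 2 mm), and the vase axis reads level. Lowering to about 12 mm above seating.

Emit:
drive_tool([
  [255, 0.4, 0, 0.6, 0, 0, 0],
  [255, 0.9, -0.05, 1.5, 0, 0, 0],
  [255, 1.4, -0.05, 2.4, 0, 0, 0],
  [255, 1.9, -0.05, 3.2, 0, 0, 0],
  [255, 2.25, -0.05, 3.85, 0, 0, 0],
  [255, 2.48, -0.05, 4.28, 0, 0, 0],
  [255, 2.48, -0.05, 4.28, 0, 0, 0],
  [255, 2.48, -0.05, 4.28, 0, 0, 0],
  [255, 2.48, -0.05, 4.28, 0, 0, 0],
])

```text
t: 16.4
tcp_pos: [0.5259, -0.0306, 0.0578]
tool_rot: [0.639, 0.724, -0.171, 0.195]
force: [0.4, -0.4, -3.0]
finger_gap: 0.599
```

```bash
cat > loc.py <<'E'
from plan import *
xc=deg(7.2);loc=lambda p:np.round(np.array([(p[:2]-C)@xc[:2],(p[:2]-C)@yc[:2],p[2]])*1e3,1)
def rep():
    s=st();r=R.from_quat(s["tool_rot"]);a=r.apply([.866,0,-.5]);G=s["tcp_pos"]-manip.pinch_z*r.as_matrix()[:,2]
    print("axis",a.round(4),"G loc",loc(G),"want 0,-8,62; torque",np.round(s["ft_torque"],2))
E
python3 -c "
from loc import *
rep()"
```

```text
t 16.4 q [0.0109, 0.7425, 1.8407, -0.8814, 0.6994, 0.6159] p [ 0.5259 -0.0306  0.0578] rot [0.6389, 0.7245, -0.1708, 0.1945] F [ 0.4 -0.4 -3. ] gap 0.599
axis [-1.253e-01  9.921e-01 -1.000e-04] G loc [ 0.8 -8.  74. ] want 0,-8,62; torque [ 0.39  0.03 -0.03]
```

Emit:
drive_tool([
  [255, 0.1, 0, 0.17, 0, 0, 0],
  [255, 0.2, 0, 0.35, 0, 0, 0],
  [255, 0.3, 0, 0.52, 0, 0, 0],
  [255, 0.35, 0, 0.61, 0, 0, 0],
  [255, 0.4, 0, 0.69, 0, 0, 0],
  [255, 0.45, 0, 0.78, 0, 0, 0],
  [255, 0.45, 0, 0.78, 0, 0, 0],
  [255, 0.45, 0, 0.78, 0, 0, 0],
])

```text
t: 17.2
tcp_pos: [0.526, -0.0306, 0.0486]
tool_rot: [0.639, 0.724, -0.171, 0.194]
force: [0.1, 0.2, -1.5]
finger_gap: 0.6
```

```bash
python3 -c "
from loc import *
rep()"
```

```text
t 17.2 q [0.0109, 0.7603, 1.8422, -0.8992, 0.6873, 0.6391] p [ 0.526  -0.0306  0.0486] rot [0.6388, 0.7245, -0.1708, 0.1945] F [ 0.1  0.2 -1.5] gap 0.6
axis [-0.1254  0.9921 -0.    ] G loc [ 0.8 -8.  64.8] want 0,-8,62; torque [ 0.44 -0.04 -0.03]
```

Emit:
drive_tool([
  [255, 0.025, 0, 0.043, 0, 0, 0],
  [255, 0.05, 0, 0.087, 0, 0, 0],
  [255, 0.05, 0, 0.087, 0, 0, 0],
  [255, 0.05, 0, 0.087, 0, 0, 0],
])

```text
t: 17.6
tcp_pos: [0.5264, -0.0307, 0.048]
tool_rot: [0.639, 0.725, -0.171, 0.195]
force: [2.2, 0.8, 3.5]
finger_gap: 0.6
```

```bash
python3 -c "
from loc import *
rep()
t,s=manip.snapshot('top'),manip.snapshot('scene')
z=lambda im,x,y,w,h,f:cv2.resize(im[y:y+h,x:x+w],None,fx=f,fy=f,interpolation=2)
cv2.imwrite('pics/f1.png',np.hstack([z(t,290,230,80,80,5),z(s,240,215,80,80,5)])[...,::-1])
print(np.round(manip.sense()['force'],1))"
```

```text
t 17.6 q [0.0109, 0.7617, 1.8419, -0.9017, 0.6862, 0.6416] p [ 0.5264 -0.0307  0.048 ] rot [0.6387, 0.7245, -0.1707, 0.1949] F [2.2 0.8 3.5] gap 0.6
axis [-1.258e-01  9.920e-01 -5.000e-04] G loc [ 1.2 -8.2 64.2] want 0,-8,62; torque [ 0.15 -0.14  0.12]
[ 2.4 -0.9  4.8]
```

View pics/f1.png

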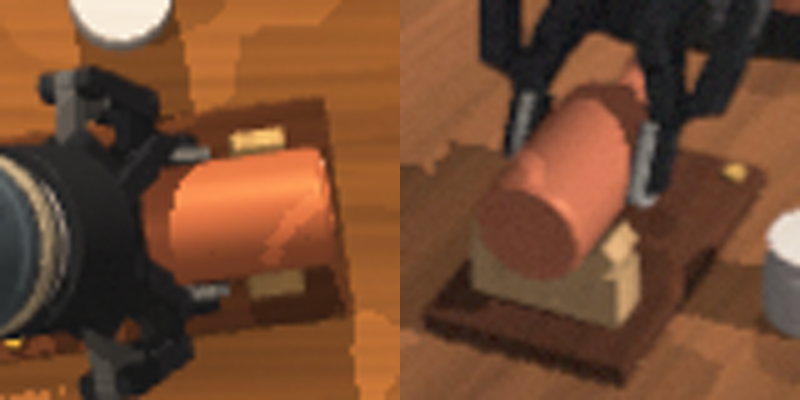

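Belly sits in the wide V and the vase looks level. Contact force is about 7 N, with a sideways push of +2.4 N in x, and the moment change puts the contact at the belly V only. I correct x by about 1 mm and tip the mouth down slightly to find the fork.

Emit:
drive_tool([
  [255, -0.015, 0.05, -0.026, 0, 0, 0],
  [255, -0.025, 0.1, -0.043, 0, 0, 0],
  [255, -0.025, 0.1, -0.043, 0, 0, 0],
  [255, -0.025, 0.1, -0.043, 0, 0, 0],
])

```text
t: 18.1
tcp_pos: [0.5265, -0.0306, 0.0479]
tool_rot: [0.639, 0.724, -0.171, 0.194]
force: [2.1, -1.2, 3.3]
finger_gap: 0.598
```

```bash
python3 -c "
from loc import *
rep()"
```

```text
t 18.1 q [0.011, 0.7621, 1.8402, -0.8981, 0.6883, 0.6379] p [ 0.5265 -0.0306  0.0479] rot [0.6388, 0.7245, -0.1713, 0.1941] F [ 2.1 -1.2  3.3] gap 0.598
axis [-1.252e-01  9.921e-01 -1.000e-04] G loc [ 1.3 -8.1 64.1] want 0,-8,62; torque [ 0.08 -0.09  0.02]
```

Emit:
drive_tool([
  [255, 0.01, 0, 0.017, 0, -0.005, 0],
  [255, 0.02, 0, 0.035, 0, -0.01, 0],
  [255, 0.03, 0, 0.052, 0, -0.015, 0],
  [255, 0.03, 0, 0.052, 0, -0.015, 0],
])

```text
t: 18.5
tcp_pos: [0.5269, -0.0306, 0.0475]
tool_rot: [0.637, 0.723, -0.176, 0.2]
force: [2.3, -2.1, 3.9]
finger_gap: 0.599
```

```bash
python3 -c "
from loc import *
rep()"
```

```text
t 18.5 q [0.0187, 0.7677, 1.839, -0.9189, 0.6975, 0.6626] p [ 0.5269 -0.0306  0.0475] rot [0.6373, 0.7231, -0.176, 0.2] F [ 2.3 -2.1  3.9] gap 0.599
axis [-0.1257  0.9919 -0.0158] G loc [ 1.7 -7.9 63.6] want 0,-8,62; torque [-0.14 -0.2   0.12]
```

The contact reads as both walls of a V, pressing about 4 N net. I release slowly.

Emit:
drive_tool([
  [90, 0, 0, 0, 0, 0, 0],
  [80, 0, 0, 0, 0, 0, 0],
  [70, 0, 0, 0, 0, 0, 0],
  [60, 0, 0, 0, 0, 0, 0],
  [40, 0, 0, 0, 0, 0, 0],
  [0, 0, 0, 0, 0, 0, 0],
  [0, 0, 0, 0, 0, 0, 0],
  [0, 0, 0, 0, 0, 0, 0],
  [0, 0, 0, 0, 0, 0, 0],
])

```text
t: 19.4
tcp_pos: [0.5266, -0.0305, 0.0474]
tool_rot: [0.638, 0.723, -0.176, 0.2]
force: [0.3, 0.1, 0.4]
finger_gap: 1.001
```

```bash
python3 -c "
from loc import *
rep()"
```

```text
t 19.4 q [0.0185, 0.7677, 1.8395, -0.918, 0.697, 0.6623] p [ 0.5266 -0.0305  0.0474] rot [0.6376, 0.723, -0.1758, 0.1996] F [0.3 0.1 0.4] gap 1.001
axis [-0.1251  0.992  -0.0149] G loc [ 1.5 -7.8 63.4] want 0,-8,62; torque [ 0.25  0.01 -0.03]
```

Emit:
drive_tool([
  [0, 0, 0, -0.5, 0, 0, 0],
  [0, 0, 0, -2, 0, 0, 0],
  [0, 0, 0, -4, 0, 0, 0],
  [0, 0, 0, -7, 0, 0, 0],
  [0, 0, 0, -11, 0, 0, 0],
  [0, 0, 0, -16, 0, 0, 0],
  [0, -3, 0, -20, 0, 0, 0],
  [0, -5, 0, -24, 0, 0, 0],
  [0, -5, 0, -24, 0, 0, 0],
  [0, -5, 0, -24, 0, 0, 0],
])

```text
t: 20.4
tcp_pos: [0.5166, 0.0495, 0.2804]
tool_rot: [0.638, 0.723, -0.174, 0.2]
force: [-0.9, 0.3, 0.1]
finger_gap: 0.999
```

```bash
python3 -c "
from loc import *
st();print(inc([.33,.33,.33],frame([0,0,-1],deg(40))))"
```

```text
t 20.4 q [0.1743, 0.3982, 1.6487, -0.5847, 1.1873, 0.2992] p [0.5166 0.0495 0.2804] rot [0.6378, 0.7229, -0.1744, 0.2004] F [-0.9  0.3  0.1] gap 0.999
[ 23.346 -14.973 -19.757  -0.151   0.524  -0.559]
```

Emit:
drive_tool([
  [0, 2.3, -1.5, -2, -0.015, 0.05, -0.056],
  [0, 4.7, -3, -4, -0.03, 0.105, -0.11],
  [0, 7, -4.5, -6, -0.045, 0.16, -0.17],
  [0, 9.3, -6, -8, -0.06, 0.21, -0.22],
  [0, 11.7, -7.5, -10, -0.075, 0.26, -0.28],
  [0, 14, -9, -12, -0.09, 0.31, -0.34],
  [0, 16.3, -10.5, -14, -0.105, 0.37, -0.39],
  [0, 18.7, -12, -16, -0.12, 0.42, -0.45],
  [0, 21, -13.5, -18, -0.135, 0.47, -0.5],
  [0, 23.3, -15, -19.8, -0.151, 0.524, -0.559],
  [0, 23.3, -15, -19.8, -0.151, 0.524, -0.559],
  [0, 23.3, -15, -19.8, -0.151, 0.524, -0.559],
])

```text
t: 21.6
tcp_pos: [0.3292, 0.3288, 0.328]
tool_rot: [0.423, 0.906, -0.003, -0.002]
force: [-0.6, 0.7, -0.6]
finger_gap: 0.997
```

```bash
python3 -c "
from loc import *
st()
t,s=manip.snapshot('top'),manip.snapshot('scene')
cv2.imwrite('pics/gt.png',t[...,::-1]);cv2.imwrite('pics/gs.png',s[...,::-1])
z=lambda im,x,y,w,h,f:cv2.resize(im[y:y+h,x:x+w],None,fx=f,fy=f,interpolation=2)
o=np.vstack([np.hstack([z(t,280,230,90,75,4.4),z(s,230,205,90,75,4.4)]),np.hstack([z(t,100,130,420,220,396/420),z(s,90,130,420,220,396/420)])])
cv2.imwrite('pics/g1.png',o[...,::-1]);print(o.shape)"
```

```text
t 21.6 q [0.5441, 0.1955, 1.6798, -0.0004, 1.2725, -0.1536] p [0.3292 0.3288 0.328 ] rot [0.4227, 0.9063, -0.0027, -0.0016] F [-0.6  0.7 -0.6] gap 0.997
(537, 792, 3)
```

View pics/g1.png

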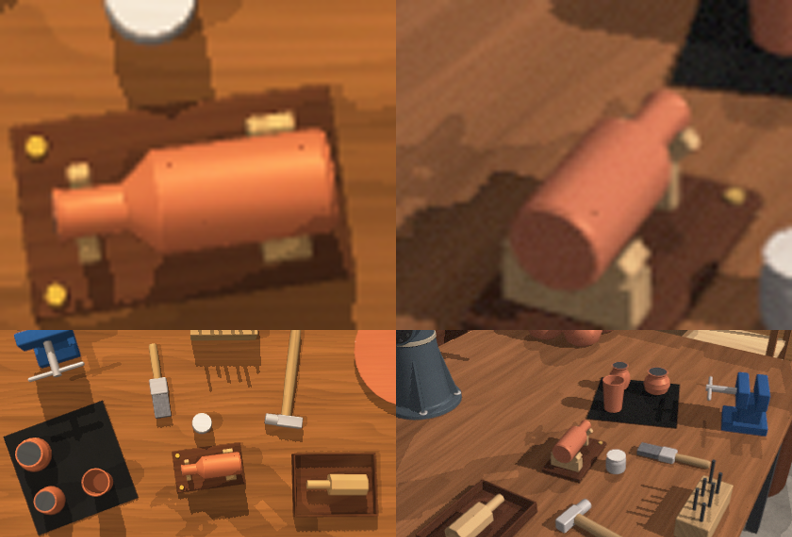

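Picture: the mandrel lies inside the tray. The vase lies in the cradle with its belly in the wide V and neck in the fork, and the other objects look unmoved. A numeric check of the vase and a before/after comparison of the bystanders follow.

```bash
python3 - <<'E'
from loc import *
W=lambda x,y,z:np.r_[C+(x*xc[:2]+y*yc[:2])/1e3,z/1e3]
hs=lambda f:cv2.cvtColor(cv2.imread(f"pics/{f}.png"),cv2.COLOR_BGR2HSV)
th=np.linspace(0,2*np.pi,80)
prof=[(0,24),(4,26),(86,26),(102,12),(130,12),(136,14.5)]
def sil(n,dy,zf,zm):
    P=[]
    for h,r in prof:
        z=zf+(zm-zf)*h/136
        P+=[proj(n,W(r*np.cos(a),h-70+dy,z+r*np.sin(a))) for a in th]
    return cv2.boundingRect(cv2.convexHull(np.float32(P))),np.float32(P)
for n,f,box in(("top","gt",(290,365,255,300)),("scene","gs",(245,300,220,275))):
    h=hs(f);m=((h[...,0]<=10)|(h[...,0]>174))&(h[...,1]>110)&(h[...,2]>60)
    x0,x1,y0,y1=box;k=np.zeros_like(m);k[y0:y1,x0:x1]=m[y0:y1,x0:x1];k=cv2.morphologyEx(k.astype(np.uint8),2,np.ones((3,3)))
    c=max(cv2.findContours(k,0,1)[0],key=cv2.contourArea)[:,0]
    print(n,"seen l,r,t,b",c[:,0].min(),c[:,0].max(),c[:,1].min(),c[:,1].max(),"area",k.sum())
    for zf,zm in((62,62),(62,67),(62,57)):
        P=sil(n,0,zf,zm)[1];print("  exp",zf,zm,P[:,0].min().round(1),P[:,0].max().round(1),P[:,1].min().round(1),P[:,1].max().round(1))
a,b=hs("top0"),hs("gt")
gm=lambda h,x,y,r:(lambda k:np.round(np.argwhere(k).mean(0)[::-1]+[x-r,y-r],1))(((h[...,1]<60)&(h[...,2]>55)&(h[...,2]<130))[y-r:y+r,x-r:x+r])
for nm,x,y,r in(("pot_small",147,311,14),("pot_wide",130,261,18)):print(nm,gm(a,x,y,r),gm(b,x,y,r))
A,B=cv2.imread("pics/top0.png"),cv2.imread("pics/gt.png")
for nm,(x,y,w,hh) in dict(tin=(296,212,36,36),hammer=(380,125,45,110),brush=(255,140,28,85),beaker=(185,274,36,36)).items():
    print(nm,np.abs(A[y:y+hh,x:x+w].astype(int)-B[y:y+hh,x:x+w]).max(2).__gt__(40).mean().round(3),cv2.phaseCorrelate(np.float32(A[y:y+hh,x:x+w,0]),np.float32(B[y:y+hh,x:x+w,0])))
E
```

```text
top seen l,r,t,b 290 357 259 290 area 1285
  exp 62 62 291.0 356.2 259.1 288.2
  exp 62 67 290.9 356.2 259.1 288.2
  exp 62 57 291.1 356.2 259.1 288.2
scene seen l,r,t,b 256 299 225 274 area 1281
  exp 62 62 254.7 296.1 224.4 270.6
  exp 62 67 254.7 296.1 222.6 270.6
  exp 62 57 254.7 296.1 226.1 270.6
pot_small [147.4 311.1] [147.4 311.1]
pot_wide [130.3 260.8] [130.4 260.8]
tin 0.0 ((-0.00496814543251034, 0.007533659090853462), 0.998408876037524)
hammer 0.0 ((0.47437626732801164, -0.004441111898024985), 0.990091102608928)
brush 0.0 ((0.01904028332532448, 0.004782251150764694), 1.0011795877527307)
beaker 0.0 ((-0.021113211031099866, 0.018826364174522325), 0.9350898683439066)
```

```bash
python3 -c "
from station import manip
print(manip.sign_off())"
```

```text
the job is handed in; nothing more can be done
None
```

I put the mandrel in the tool tray first. Then I took the vase from the pad with a 22 N grip, turned it 90° in the same grip, lowered it into the cradle and let go. I handed the job in after about 22 s on the robot's clock, with the gripper open and clear of everything.

**Last checks:**
- **Mandrel:** the final picture shows it lying inside the tray.
- **Vase in the top view:** its outline is within about 1–2 px of the centred pose (columns 290–357, predicted 291–356).
- **Vase in the scene view:** the mouth end is within 1 px of the level pose (row 225, predicted 224.4), so it is level to about 2 mm. The lower and right edges of this outline could not be used, because the mask picked up the cradle's reddish board.
- **Other things:** the pots, beaker, tin, brush and hammer show no change between the first and last top pictures. A shift estimate for the hammer read 0.5 px, but no pixels there differed, so I took it as noise.

**Unclear:** while lowering, I could not tell from the force and torque readings whether the neck or the belly touched first. I tipped the vase mouth-down by about 0.9° before letting go. The net upward contact force I read was at most about 5 N, and the final pictures show the vase resting in both supports.

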